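# Lay the bench block down and push it home

## Robot

A 7-joint arm with a two-finger parallel gripper is mounted at the origin on a cart in front of the work surface, level with it; the furniture and walls round the work are solid. World frame = base frame: x ahead of the robot, y to its left, z up, the work surface at z = 0. Lengths are in mm, angles in rad, forces in N, time in s.
With the tool pointing down it reaches from about 350 to 900 mm from the base axis. Payload 19.9 kg.
Tool frame: the origin (TCP) lies at the very end of the fingers, on their centre line; the grasp point (between the pads) lies 19 mm behind it (r.grasp_offset is the distance from the TCP to the grasp point, in mm); z points along the fingers, y is the line along which they close (so a half turn about z gives the same grasp; the last joint's range is limited). The gripper opens to 85 mm and grips with 20 to 120 N. Pads are 22 mm wide; open, the fingers measure 114 mm over their backs; the gripper's body (76 mm by 85 mm) begins 54 mm behind the grasp point. The pads swing forward as they close: fully open they stand 13 mm farther back than shut.
Start: joints at [1.097, 0.417, -0.01, 1.614, 0.005, 1.111, -0.053], TCP at [261.559, -567.616, 231.26] pointing down, gripper open.
Joint ranges: [-2.81, 2.81], [-0.39, 2.02], [-1.27, 1.25], [0.06, 2.57], [-1.19, 4.33], [0.19, 2], [-2.82, 2.82]. Speed limits (rad/s): [1.89, 1.89, 2.39, 2.39, 3.01, 3.01, 3.01].

## Interface

Orientations are given as a rotation vector (axis times angle).
In Python, from rig import read_state, viewer, r gives the robot as it stands.
- The arm moves only by the shell command python3 -m pendant 'ROWS'. ROWS is one flat JSON list of numbers that holds 1 to 8 rows one after another, with no inner brackets; each row has 7 numbers: dx, dy, dz in fractions of the full range, 1 being 600 mm, then a rotation vector rx, ry, rz in normalised numbers (1 is 4 rad), then the opening from 0.0 (shut) to 1.0 (fully open); each row shifts and turns the commanded pose from where the row before left it, along the tool's axes as they then stand; what a row does not reach is not made up. A row lasts 1/12 s, in which the tool goes at most 41.7 mm and 0.125 rad, less where a joint would pass 70% of its speed; a pose out of reach is approached as far as the arm can. The fingers move at their own pace and stop on an object; the grip force is fixed at half the most. Time passes only in rows, so rows that do not move let the fingers close. It prints the time, the measured TCP pose, the force, the opening and the grip force at its end. No shift or turn number may pass 1 either way. Input that does not fit is refused with a message, and nothing moves.
- read_state(): the state, without advancing time (a new reading comes with each control period).
- viewer.capture(name): name is "scene" or "top"; returns the picture (384x512x3 uint8, red, green, blue); there is no depth.
- viewer.camera_params(name): a dict with "K" (3x3 intrinsics, pixels), "R" (3x3) and "t" (3): a world point X has camera coordinates R X + t. Camera axes: x right, y down, z forward; pixel columns grow to the right and rows downward; lengths in mm; the calibration is good to about 2 mm. A picture is of the moment at which its call begins. camera_params takes no time and is no camera call.
- r.finish_job(): hands the job in; it is judged then, once.
The state is a dict: "clock": time; "joint_positions": joint angles; "joint_vel": joint speeds; "effort": joint torques, N m; "position": TCP position; "tool_rot": TCP orientation; "ft_force": force on the tool from outside, world axes, zero at the start; "torque": the same for the moment, N m; "grip_width": opening from 0.0 (shut) to 1.0 (fully open); "grasp_force": force on a finger pad.
Only numpy, scipy, OpenCV 4.12 (cv2) and the standard library are available. Lean on these libraries where they do the work, as an engineer would, in place of code of your own. Each camera call takes 0.05 s, during which the arm holds its last target. There are 200 camera calls.

## Task

The square steel bench block is standing on edge on the rubber pad of its holder. Push it over with the fingertips so that it falls flat onto the pad towards the brass stop, then push it along the pad until its leading edge sits square and flush against the stop. Do not pinch or lift it, leave all the other things on the bench where they are, and finish clear of everything.

Things in the scene. Friction and masses are not known exactly. Their poses are not given: they have to be found in the camera images.
- holder: low holder fixed on the bench: dark wooden base 200 x 130 x 9 mm, black rubber pad on it (top 12 mm above the worktop, from x = -90 to +66 mm, y = -53 to +53 mm) and a brass stop strip across the +x end. Origin: centre of the base's underside, on the worktop; +x points along the pad to the stop, z up. Turned up to 0.9 rad either way from pointing straight ahead of the robot.
- stop_face (a point): foot of the middle of the brass stop's face, which looks to the holder's -x; it lies on the pad plane at holder x = +70 mm, z = 12 mm. The stop is 124 mm long (along y), 22 mm thick and stands 12 mm above the pad.
- block: loose grey steel bench block 66 x 66 x 19 mm, 0.62 kg. Origin: centre of one square face; its z points through the 19 mm thickness to the other. At the start it stands on edge on the pad, 66 mm high, z level and pointing away from the stop (up to 0.17 rad off), so that z points up once it is tipped to the stop. Centre 37 to 50 mm behind the holder's middle, up to 14 mm off the middle line.
- block_centre (a point): centre of the block: 33 mm above the pad while it stands, 9.5 mm above the pad when it lies flat, 33 mm short of the stop's face when it is flush.
- tin: flat round tin with green lid, diameter 63 mm, 19 mm high; origin under its centre. To be left alone.
- red_pot: red screw pot, diameter 41 mm, 30 mm high; origin under its centre. To be left alone.
- doming_cube: 50 mm steel doming cube with round hollows; origin under its centre. To be left alone.
- red_pliers: pliers with red grips lying flat, 146 x 57 x 12 mm, long along their own x; origin under the centre. To be left alone.
- clamp: wooden ring clamp lying flat, 34 x 150 x 34 mm, long along its own y; origin under its centre. To be left alone.
- eraser: pale abrasive rubber block 20 x 45 x 14 mm; origin under its centre. To be left alone.

How it is judged:
By the outcome, as a careful person would: the job done as asked, in the order asked, and still so for the second after the job is handed in, with the robot touching nothing.
It also fails if it takes over 35 s, if anything falls off the work surface, if the arm or the gripper's body presses on something with over 40 N, if the wrist force passes 120 N, or if a joint passes its speed limit or range.

## Working session

There is one attempt and no reset: what is moved stays moved. The work goes in short steps, Python scripts to look and compute and a shell command to move; the robot and the scene stay as the last step left them, time stands still between calls to the robot, and variables do not carry over. Pictures are saved under pics/ and viewed, at most 10 in all, crops included, and the job is handed in when it is done.

```bash
mkdir -p pics; ls; python3 - <<'E'
from rig import read_state, viewer, r
import cv2,numpy as np
for n in("scene","top"):
    im=viewer.capture(n); cv2.imwrite(f"pics/{n}0.png",im[:,:,::-1])
    p=viewer.camera_params(n); print(n,np.round(p["K"],1).tolist(),np.round(p["R"],3).tolist(),np.round(p["t"],1), np.round(-np.array(p["R"]).T@p["t"],0))
s=read_state(); print({k:np.round(v,3) for k,v in s.items()})
E
```

```text
pics
scene [[469.7, 0.0, 262.0], [0.0, 469.7, 188.7], [0.0, 0.0, 1.0]] [[-0.566, -0.824, 0.014], [-0.354, 0.227, -0.907], [0.745, -0.519, -0.42]] [297.4 246.8 936.8] [-442.  675.  613.]
top [[470.7, 0.0, 253.2], [0.0, 470.7, 193.3], [0.0, 0.0, 1.0]] [[0.004, -1.0, 0.012], [-0.996, -0.005, -0.089], [0.089, -0.012, -0.996]] [   9.9  550.7 1382. ] [ 426.   29. 1425.]
{'clock': np.float64(0.1), 'joint_positions': array([ 1.097,  0.418, -0.01 ,  1.614,  0.005,  1.111, -0.053]), 'joint_vel': array([-0.   , -0.001, -0.   ,  0.001, -0.001,  0.003,  0.001]), 'effort': array([ 1.0000e-03, -8.6583e+01,  6.8100e-01, -4.3563e+01,  1.9000e-02,
        5.0000e-03,  0.0000e+00]), 'position': array([ 261.439, -567.368,  230.752]), 'tool_rot': array([-3.068, -0.673,  0.   ]), 'ft_force': array([ 0.669, -0.021, -0.082]), 'torque': array([-0.018, -0.003, -0.013]), 'grasp_force': np.float64(0.0), 'grip_width': np.float64(1.005)}
```

View pics/scene0.png

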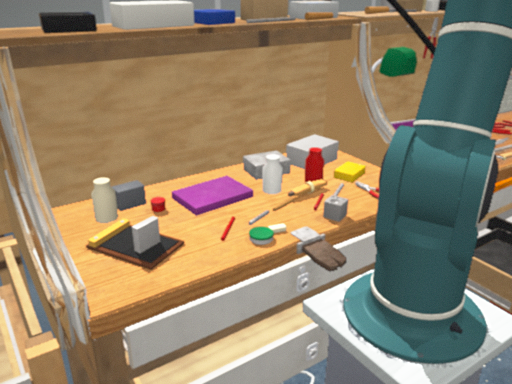

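View pics/top0.png

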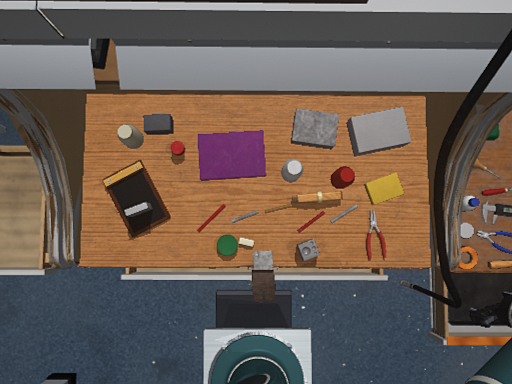

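Scene picture: holder at about (135,243), with the block standing at (146,234) and the brass stop at (110,233). Top picture: holder at about (137,198), block at (138,209), stop at (124,174). Next I'll segment these.

```bash
cat > h.py <<'E'
import numpy as np,cv2
from rig import read_state, viewer, r
def ray(n,uv,z):
    p=viewer.camera_params(n);K,R,t=map(np.array,(p["K"],p["R"],p["t"]))
    d=R.T@np.linalg.inv(K)@np.r_[uv,1.];c=-R.T@t
    return c+d*(z-c[2])/d[2]
def proj(n,X):
    p=viewer.camera_params(n);q=np.array(p["K"])@(np.array(p["R"])@X+p["t"]);return q[:2]/q[2]
def tri(a,b):
    A=[];B=[]
    for n,uv in(("scene",a),("top",b)):
        p=viewer.camera_params(n);R,t=np.array(p["R"]),np.array(p["t"])
        d=R.T@np.linalg.inv(p["K"])@np.r_[uv,1.];d/=np.linalg.norm(d);P=np.eye(3)-np.outer(d,d)
        A.append(P);B.append(P@(-R.T@t))
    return np.linalg.lstsq(np.vstack(A),np.hstack(B),rcond=None)[0]
E
python3 - <<'E'
import cv2,numpy as np
from h import *
out=[]
for n,(x,y) in(("scene",(80,205)),("top",(97,155))):
    im=cv2.imread(f"pics/{n}0.png")[y:y+90,x:x+110]
    out.append(cv2.resize(im,None,fx=7 if 0 else 6,fy=6,interpolation=cv2.INTER_CUBIC))
    hsv=cv2.cvtColor(im,cv2.COLOR_BGR2HSV)
    for nm,lo,hi in(("brass",(17,120,130),(32,255,255)),("block",(0,0,90),(180,60,255)),("dark",(0,0,0),(180,255,85))):
        m=cv2.inRange(hsv,lo,hi);k,l,st,c=cv2.connectedComponentsWithStats(m)
        for i in range(1,k):
            if st[i,4]>60:
                cn=cv2.findContours((l==i).astype(np.uint8),0,2)[0][0]
                print(n,nm,st[i,4],np.round(c[i]+[x,y],1),"rect",np.round(cv2.boxPoints(cv2.minAreaRect(cn))+[x,y],1).tolist(),"poly",(cv2.approxPolyDP(cn,1.5,True)[:,0]+[x,y]).tolist())
for n,o in zip("st",out): cv2.imwrite(f"pics/crop_{n}0.png",o)
E
```

```text
scene brass 5581 [132.3 254.1] rect [[80.0, 205.0], [189.0, 205.0], [189.0, 294.0], [80.0, 294.0]] poly [[80, 205], [80, 230], [82, 231], [80, 232], [80, 274], [86, 281], [84, 282], [86, 286], [100, 282], [87, 288], [89, 290], [87, 292], [90, 293], [88, 294], [137, 294], [141, 292], [144, 293], [142, 294], [153, 294], [189, 280], [189, 254], [178, 258], [175, 257], [189, 252], [189, 212], [179, 205], [166, 205], [170, 213], [167, 216], [159, 217], [160, 232], [184, 239], [186, 245], [171, 257], [175, 257], [175, 259], [159, 267], [155, 272], [147, 274], [138, 267], [121, 262], [114, 263], [111, 258], [101, 254], [96, 255], [86, 252], [82, 249], [88, 241], [92, 246], [97, 245], [128, 225], [129, 220], [133, 224], [151, 215], [140, 215], [146, 212], [144, 210], [149, 205], [123, 212], [118, 211], [119, 217], [117, 220], [108, 224], [99, 224], [94, 221], [92, 210], [87, 209], [91, 208], [92, 205]]
scene block 339 [105.4 212.4] rect [[95.0, 205.0], [117.0, 205.0], [117.0, 221.0], [95.0, 221.0]] poly [[95, 205], [97, 220], [108, 221], [115, 218], [117, 205]]
scene block 750 [145.2 234.1] 
[... 211 characters left out ...]
2], [177.4, 240.8], [169.2, 268.9]] poly [[99, 246], [151, 263], [177, 241], [160, 236], [160, 242], [138, 253], [133, 250], [131, 229], [128, 227]]
top brass 266 [122.3 173.7] rect [[102.5, 180.2], [139.3, 160.7], [142.5, 166.8], [105.7, 186.3]] poly [[141, 164], [137, 162], [103, 180], [105, 185], [142, 167]]
top block 162 [135.7 208.4] rect [[123.3, 209.5], [145.5, 201.0], [147.9, 207.3], [125.7, 215.9]] poly [[147, 205], [143, 202], [125, 209], [125, 214], [128, 215], [146, 208]]
top dark 2351 [138.  201.6] rect [[100.9, 180.6], [140.2, 159.9], [171.8, 220.0], [132.6, 240.7]] poly [[140, 160], [142, 168], [106, 187], [132, 237], [144, 231], [149, 232], [146, 232], [146, 230], [169, 218]]
```

View pics/crop_s0.png

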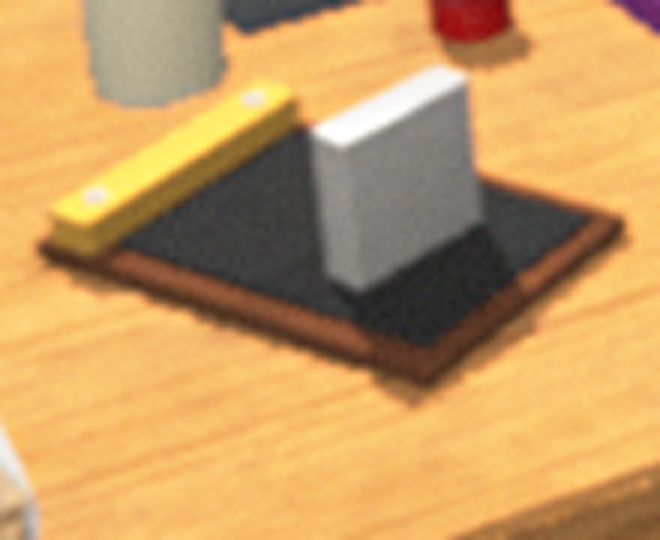

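View pics/crop_t0.png

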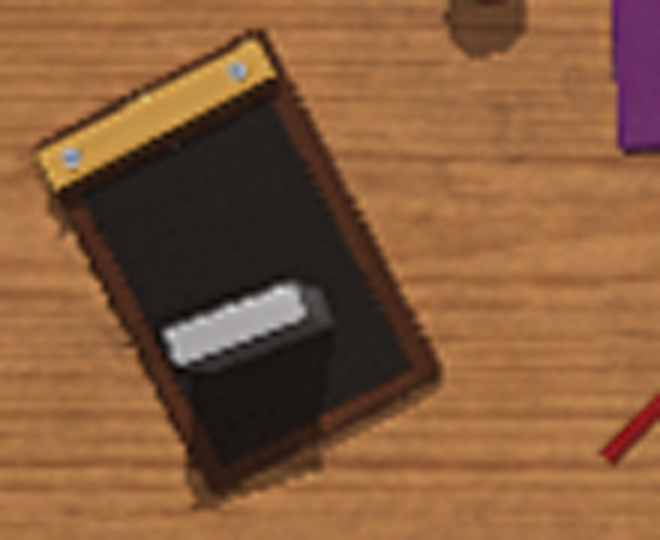

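The scene crop shows the brass stop on the left (screws at crop 96,194 and 253,98). The block's top edge has corners at 312,130 / 345,148 / 467,77 / 437,67. The top crop shows the screws at 71,157 and 237,71, and block corners at 163,331 / 180,368 / 306,317 / 293,283. I'll triangulate these.

```bash
python3 - <<'E'
from h import *
S=lambda u,v:((u+.5)/6-.5+80,(v+.5)/6-.5+205)
T=lambda u,v:((u+.5)/6-.5+97,(v+.5)/6-.5+155)
for n,a,b in(("screwL",(96,194),(71,157)),("screwR",(253,98),(237,71)),("b1",(312,130),(163,331)),("b2",(345,148),(180,368)),("b3",(467,77),(306,317)),("b4",(437,67),(293,283)),("baseRobR",(625,220),(440,375)),("baseRobL",(425,370),(207,497))):
    print(n,tri(S(*a),T(*b)).round(1))
print("block top z78",[ray("top",T(*q),78).round(1).tolist() for q in((163,331),(180,368),(306,317),(293,283))],[ray("scene",S(*q),78).round(1).tolist() for q in((312,130),(345,148),(467,77),(437,67))])
print("block foot scene z12",[ray("scene",S(*q),12).round(1).tolist() for q in((360,290),(483,222),(328,277))])
c=[ray("top",T(*q),9) for q in((37,152),(258,30),(440,372),(207,497))]
print("base",np.round(c,1).tolist(),[np.linalg.norm(c[i]-c[i-1]).round(0) for i in range(4)])
print("stop top",[ray("top",T(*q),24).round(1).tolist() for q in((71,157),(237,71))],[ray("scene",S(*q),24).round(1).tolist() for q in((96,194),(253,98))],'face foot scene',[ray("scene",S(*q),12).round(1).tolist() for q in((98,252),(295,125))], 'top face top edge',[ray("top",T(*q),24).round(1).tolist() for q in((57,193),(278,78))])
E
```

```text
screwL [585.9 444.3  27.1]
screwR [629.8 364.   26.6]
b1 [496.9 382.5  79.6]
b2 [479.8 375.2  77.5]
b3 [504.2 315.6  79.4]
b4 [520.3 322.   78.6]
baseRobR [479.7 263.1   8.7]
baseRobL [418.  375.7  12.7]
block top z78 [[496.7, 382.4, 78.0], [479.2, 373.8, 78.0], [503.7, 314.7, 78.0], [519.9, 321.3, 78.0]] [[500.1, 382.0, 78.0], [480.0, 376.5, 78.0], [507.8, 315.6, 78.0], [522.1, 322.2, 78.0]]
block foot scene z12 [[484.5, 375.4, 12.0], [505.7, 315.1, 12.0], [500.3, 382.4, 12.0]]
base [[590.1, 466.2, 9.0], [652.8, 357.0, 9.0], [480.5, 261.8, 9.0], [417.8, 376.3, 9.0]] [np.float64(194.0), np.float64(126.0), np.float64(197.0), np.float64(131.0)]
stop top [[586.0, 444.6, 24.0], [629.6, 363.4, 24.0]] [[591.9, 443.6, 24.0], [635.6, 363.6, 24.0]] face foot scene [[567.7, 451.7, 12.0], [624.3, 350.4, 12.0]] top face top edge [[567.9, 451.0, 24.0], [626.2, 342.9, 24.0]]
```

Units first: shifts go in shares of 600 mm and turns go in shares of 4 rad. So 32 mm / 600 = 0.0533, -26 mm / 600 = -0.0433.

```bash
python3 -m pendant '[0.0533, -0.0433, 0, 0, 0, 0, 0.3, 0.0533, -0.0433, 0, 0, 0, 0, 0.3, 0.0533, -0.0433, 0, 0, 0, 0, 0.3, 0.0533, -0.0433, 0, 0, 0, 0, 0.3, 0.0533, -0.0433, 0, 0, 0, 0, 0.3, 0.0533, -0.0433, 0, 0, 0, 0, 0.3, 0.0533, -0.0433, 0, 0, 0, 0, 0.3, 0.0533, -0.0433, 0, 0, 0, 0, 0.3]' && python3 -m pendant '[0.0367, -0.0533, 0, 0, 0, 0, 0.3, 0.0367, -0.0533, 0, 0, 0, 0, 0.3, 0.0367, -0.0533, 0, 0, 0, 0, 0.3, 0.0367, -0.0533, 0, 0, 0, 0, 0.3, 0.0367, -0.0533, 0, 0, 0, 0, 0.3, 0.0367, -0.0533, 0, 0, 0, 0, 0.3, 0.0367, -0.0533, 0, 0, 0, 0, 0.3, 0.0367, -0.0533, 0, 0, 0, 0, 0.3]'
```

```text
clock: 0.77
position: [407.3, -269.6, 231.2]
tool_rot: [-3.069, -0.673, 0.0]
ft_force: [1.5, -0.9, -0.1]
grip_width: 0.302
grasp_force: 0.0
clock: 1.43
position: [459.5, 36.4, 231.3]
tool_rot: [3.069, 0.673, 0.0]
ft_force: [0.7, -0.8, -0.2]
grip_width: 0.3
grasp_force: 0.0
```

Converted, -34 mm / 600 = -0.0567, 15 mm / 600 = 0.025, 0.046 rad / 4 = 0.0115.

```bash
python3 -m pendant '[0.025, -0.0567, 0, 0, 0, 0, 0.3, 0.025, -0.0567, 0, 0, 0, 0, 0.3, 0.025, -0.0567, 0, 0, 0, 0, 0.3, 0.025, -0.0567, 0, 0, 0, 0, 0.3, 0.025, -0.0567, 0, 0, 0, 0, 0.3, 0.025, -0.0567, 0, 0, 0, 0, 0.3, 0.025, -0.0567, 0, 0, 0, 0, 0.3, 0.0233, -0.0567, 0, 0, 0, 0.0115, 0.3]' && python3 -m pendant '[0, 0, 0.0667, 0, 0, 0, 0.3, 0, 0, 0.0667, 0, 0, 0, 0.3, 0, 0, 0.0667, 0, 0, 0, 0.3, 0, 0, 0.0333, 0, 0, 0, 0.3, 0, 0, 0, 0, 0, 0, 0.3]'; python3 - <<'E'
from h import *
from scipy.spatial.transform import Rotation as Ro
o=[]
for n,(x,y) in(("scene",(80,180)),("top",(97,155))):
    o.append(cv2.resize(viewer.capture(n)[y:y+100,x:x+100,::-1],None,fx=4,fy=4,interpolation=2))
cv2.imwrite("pics/a1.png",np.hstack(o))
s=read_state();p=s["position"];M=Ro.from_rotvec(s["tool_rot"]).as_matrix();print(p,M[:,0],"to rear face centre in tool:",M.T@(np.array([491.4,344.7,66])-p))
E
```

```text
clock: 2.1
position: [453.7, 333.1, 231.1]
tool_rot: [3.083, 0.603, -0.0]
ft_force: [1.4, -0.4, -0.1]
grip_width: 0.303
grasp_force: 0.0
clock: 2.52
position: [451.8, 329.9, 86.9]
tool_rot: [3.081, 0.602, -0.011]
ft_force: [-0.8, -0.8, -1.4]
grip_width: 0.298
grasp_force: 0.0
[453.84535279 331.6090705   91.61806114] [ 9.26423697e-01  3.76481521e-01 -8.93062747e-04] to rear face centre in tool: [39.7428867   2.01622861 25.5821578 ]
```

View pics/a1.png

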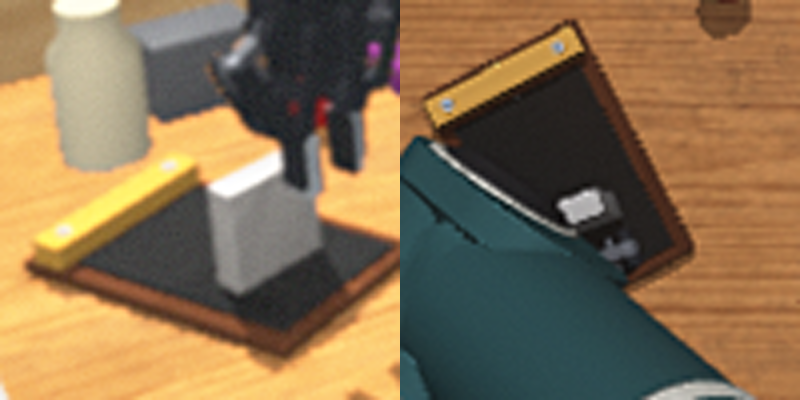

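The picture shows the fingers behind the block at (310,170) in the left half. The block is still standing and nothing is touched. Next I descend and push.

Converted, 12 mm / 600 = 0.02, 7 mm / 600 = 0.0117.

```bash
python3 -m pendant '[0, 0.0033, 0.02, 0, 0, 0, 0.3, 0, 0, 0.02, 0, 0, 0, 0.3, 0.0117, 0, 0, 0, 0, 0, 0.3, 0.0117, 0, 0, 0, 0, 0, 0.3, 0.0067, 0, 0, 0, 0, 0, 0.3, 0.0067, 0, 0, 0, 0, 0, 0.3, 0.005, 0, 0, 0, 0, 0, 0.3, 0, 0, 0, 0, 0, 0, 0.3]' && python3 -m pendant '[0.005, 0, 0, 0, 0, 0, 0.3, 0.005, 0, 0, 0, 0, 0, 0.3, 0.005, 0, 0, 0, 0, 0, 0.3, 0.005, 0, 0, 0, 0, 0, 0.3, 0.005, 0, 0, 0, 0, 0, 0.3]'; python3 - <<'E'
from h import *
cv2.imwrite("pics/a2.png",cv2.resize(viewer.capture("scene")[180:280,80:180,::-1],None,fx=4,fy=4,interpolation=2))
E
```

```text
clock: 3.28
position: [478.6, 339.3, 67.5]
tool_rot: [-3.083, -0.602, -0.001]
ft_force: [0.1, 0.2, 0.8]
grip_width: 0.3
grasp_force: 0.0
clock: 3.7
position: [492.0, 344.8, 67.3]
tool_rot: [-3.083, -0.602, 0.0]
ft_force: [-0.7, 0.2, -0.3]
grip_width: 0.299
grasp_force: 0.3
```

View pics/a2.png

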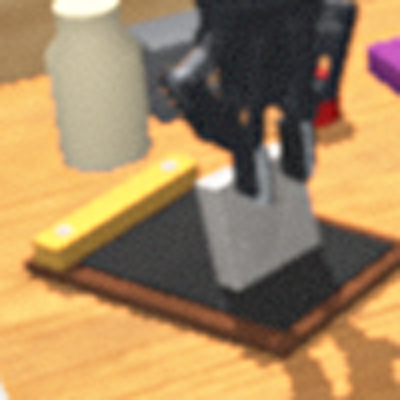

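The block is tilting towards the stop about its front foot, with its base still at (235,290). I keep pushing until it passes balance.

Converted, 3 mm / 600 = 0.005, 2 mm / 600 = 0.0033.

```bash
python3 -m pendant '[0.005, 0, 0, 0, 0, 0, 0.3, 0.005, 0, 0, 0, 0, 0, 0.3, 0.005, 0, 0, 0, 0, 0, 0.3, 0.005, 0, 0, 0, 0, 0, 0.3, 0.0033, 0, 0, 0, 0, 0, 0.3, 0, 0, 0, 0, 0, 0, 0.3, 0, 0, 0, 0, 0, 0, 0.3, 0, 0, 0, 0, 0, 0, 0.3]' ; python3 - <<'E'
from h import *
cv2.imwrite("pics/a3.png",cv2.resize(viewer.capture("scene")[180:280,80:180,::-1],None,fx=6,fy=6,interpolation=2))
E
```

```text
clock: 4.42
position: [504.6, 349.9, 67.3]
tool_rot: [-3.083, -0.602, 0.0]
ft_force: [-0.1, 0.5, 0.1]
grip_width: 0.298
grasp_force: 0.0
```

View pics/a3.png

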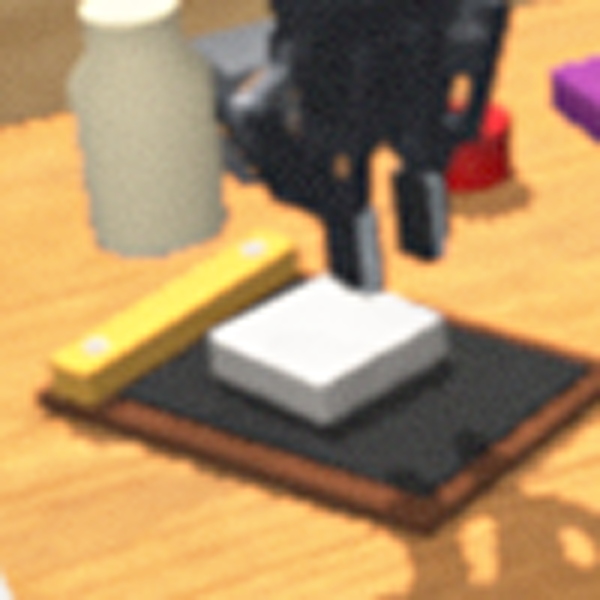

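The block lies flat. Its top-face corners in this crop are at (211,338), (318,385) and (446,323), and the lower near corner is at (320,423).

```bash
python3 - <<'E'
from h import *
from scipy.spatial.transform import Rotation as Ro
S=lambda u,v:((u+.5)/6-.5+80,(v+.5)/6-.5+180)
P=[ray("scene",S(*q),31) for q in((211,338),(318,385),(446,323))]
f=ray("scene",S(320,423),12)
off=np.array([-5,0,0])*.6 # scene view reads ~3 mm far in x against the two-view points
P=[p+off for p in P]; print(np.round(P,1).tolist(),f+off,[np.linalg.norm(P[1]-P[i]).round(1) for i in(0,2)])
d=P[1]-P[2]; print("yaw from rear edge",np.arctan2(d[0]*-1,d[1]),"side",np.arctan2(*(P[0]-P[1])[1::-1]))
O=np.array([536,365.5,0]);a=np.array([np.cos(.495),np.sin(.495),0]);l=np.array([-a[1],a[0],0])
for n,p in zip(("L","N","R","C"),P+[(P[0]+P[2])/2]): print(n,((p-O)@a).round(1),((p-O)@l).round(1))
s=read_state();M=Ro.from_rotvec(s["tool_rot"]).as_matrix();c=(P[0]+P[2])/2
print("tcp in holder",(s["position"]-O)@a,(s["position"]-O)@l,"tool x yaw",np.arctan2(M[1,0],M[0,0]))
t=O+a*-62+l*((c-O)@l)+[0,0,67.3];print("to behind pose, tool:",M.T@(t-s["position"]))
E
```

```text
[[556.4, 406.7, 31.0], [498.7, 383.9, 31.0], [516.3, 323.7, 31.0]] [501.81104301 383.95922946  12.        ] [np.float64(62.0), np.float64(62.8)]
yaw from rear edge 0.28475932467717224 side 0.37686524507863894
L 37.5 26.6
N -24.1 33.9
R -37.2 -27.5
C 0.2 -0.4
tcp in holder -35.02992739075908 1.1949604563451537 tool x yaw 0.3858834271478351
to behind pose, tool: [-2.66342926e+01  4.53793836e+00  1.76450585e-03]
```

Converted, 15 mm / 600 = 0.025, 12 mm / 600 = 0.02, -0.11 rad / 4 = -0.0275.

```bash
python3 -m pendant '[-0.015, 0.0025, 0, 0, 0, 0, 0.3, -0.015, 0.0025, 0, 0, 0, 0, 0.3, -0.015, 0.0025, 0, 0, 0, 0, 0.3, 0, 0, 0.025, 0, 0, -0.0275, 0.3, 0, 0, 0.025, 0, 0, 0, 0.3, 0, 0, 0.02, 0, 0, 0, 0.3, 0, 0, 0.01, 0, 0, 0, 0.3, 0, 0, 0, 0, 0, 0, 0.3]' && python3 -m pendant '[0.0067, 0, 0.0017, 0, 0, 0, 0.3, 0.0067, 0, 0, 0, 0, 0, 0.3, 0.0067, 0, 0, 0, 0, 0, 0.3, 0.0067, 0, 0, 0, 0, 0, 0.3, 0.0067, 0, 0, 0, 0, 0, 0.3, 0.0067, 0, 0, 0, 0, 0, 0.3, 0.0067, 0, 0, 0, 0, 0, 0.3, 0, 0, 0, 0, 0, 0, 0.3]'&& python3 -m pendant '[0.0067, 0, 0, 0, 0, 0, 0.3, 0.0067, 0, 0, 0, 0, 0, 0.3, 0.0067, 0, 0, 0, 0, 0, 0.3, 0.0033, 0, 0, 0, 0, 0, 0.3, 0, 0, 0, 0, 0, 0, 0.3]'; python3 - <<'E'
from h import *
from scipy.spatial.transform import Rotation as Ro
cv2.imwrite("pics/a4.png",cv2.resize(viewer.capture("scene")[180:280,80:180,::-1],None,fx=6,fy=6,interpolation=2))
O=np.array([536,365.5,0]);a=np.array([np.cos(.495),np.sin(.495),0]);l=np.array([-a[1],a[0],0])
s=read_state();M=Ro.from_rotvec(s["tool_rot"]).as_matrix()
print("tcp in holder",(s["position"]-O)@a,(s["position"]-O)@l,"yaw",np.arctan2(M[1,0],M[0,0]),s["ft_force"])
E
```

```text
clock: 5.13
position: [480.5, 335.0, 18.1]
tool_rot: [3.045, 0.77, -0.003]
ft_force: [0.5, 0.6, -0.2]
grip_width: 0.297
grasp_force: 0.0
clock: 5.8
position: [506.4, 348.8, 18.2]
tool_rot: [3.045, 0.77, -0.001]
ft_force: [-0.7, -0.9, 0.0]
grip_width: 0.304
grasp_force: 0.4
clock: 6.22
position: [518.4, 355.6, 18.2]
tool_rot: [-3.045, -0.771, 0.0]
ft_force: [-0.7, -0.4, -1.7]
grip_width: 0.3
grasp_force: 0.5
tcp in holder -20.169844652117646 -0.29567855493239226 yaw 0.49582588488522245 [-0.53537706 -0.38732854 -0.37900516]
```

View pics/a4.png

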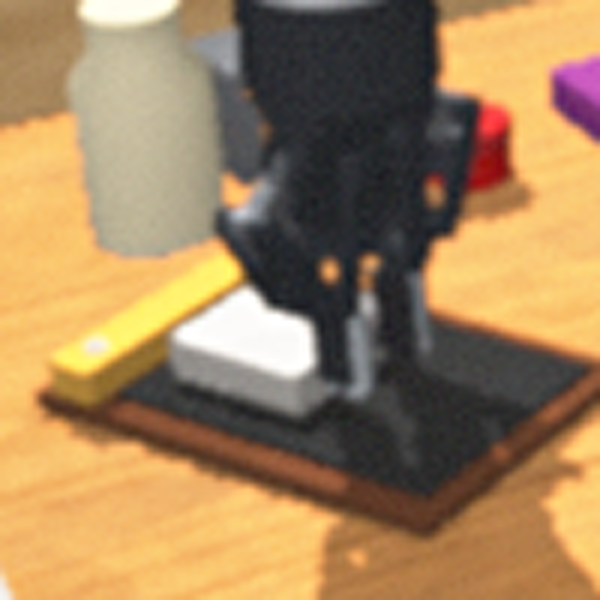

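The block has been pushed nearly square and the fingertips are on its rear edge at (345,390). About 13 mm remains to the stop, so I go on gently and watch the force.

Converted, 3 mm / 600 = 0.005, 2 mm / 600 = 0.0033.

```bash
python3 -m pendant '[0.005, 0, 0, 0, 0, 0, 0.3, 0.005, 0, 0, 0, 0, 0, 0.3, 0.0033, 0, 0, 0, 0, 0, 0.3, 0.0025, 0, 0, 0, 0, 0, 0.3, 0, 0, 0, 0, 0, 0, 0.3]'; python3 -m pendant '[0.0017, 0, 0, 0, 0, 0, 0.3, 0.0017, 0, 0, 0, 0, 0, 0.3, 0, 0, 0, 0, 0, 0, 0.3]';python3 -m pendant '[0.0017, 0, 0, 0, 0, 0, 0.3, 0, 0, 0, 0, 0, 0, 0.3]'
```

```text
clock: 6.68
position: [526.8, 360.2, 18.2]
tool_rot: [-3.045, -0.771, -0.0]
ft_force: [-1.8, -1.0, -0.3]
grip_width: 0.301
grasp_force: 0.9
clock: 6.93
position: [528.6, 361.1, 18.3]
tool_rot: [-3.045, -0.771, -0.0]
ft_force: [-1.9, -0.6, -1.1]
grip_width: 0.299
grasp_force: 1.2
clock: 7.1
position: [529.5, 361.6, 18.3]
tool_rot: [-3.045, -0.771, -0.0]
ft_force: [-1.6, -1.2, -1.0]
grip_width: 0.306
grasp_force: 1.2
```

Converted, 1 mm / 600 = 0.0017.

```bash
for i in 1; do python3 -m pendant '[0.0017, 0, 0, 0, 0, 0, 0.3, 0, 0, 0, 0, 0, 0, 0.3]'; python3 -m pendant '[0.0017, 0, 0, 0, 0, 0, 0.3, 0, 0, 0, 0, 0, 0, 0.3]'; python3 -m pendant '[0.0017, 0, 0, 0, 0, 0, 0.3, 0, 0, 0, 0, 0, 0, 0.3]'; done | grep -E "pos|force"
```

```text
position: [530.4, 362.0, 18.3]
ft_force: [-1.7, -0.9, -1.2]
grasp_force: 1.2
position: [531.3, 362.5, 18.3]
ft_force: [-2.4, -2.0, -1.6]
grasp_force: 1.1
position: [532.1, 363.0, 18.3]
ft_force: [-2.2, -1.4, -0.7]
grasp_force: 1.1
```

Converted, 1 mm / 600 = 0.0017.

```bash
{ python3 -m pendant '[0.0017, 0, 0, 0, 0, 0, 0.3, 0, 0, 0, 0, 0, 0, 0.3]'; python3 -m pendant '[0.0017, 0, 0, 0, 0, 0, 0.3, 0, 0, 0, 0, 0, 0, 0.3]'; } | grep -E "pos|force"; python3 - <<'E'
from h import *
cv2.imwrite("pics/a5.png",cv2.resize(viewer.capture("scene")[205:265,80:160,::-1],None,fx=8,fy=8,interpolation=2))
E
```

```text
position: [532.9, 363.4, 18.3]
ft_force: [-3.9, -2.1, -0.7]
grasp_force: 1.9
position: [533.0, 363.4, 18.2]
ft_force: [-9.4, -6.2, 5.7]
grasp_force: 5.7
```

View pics/a5.png

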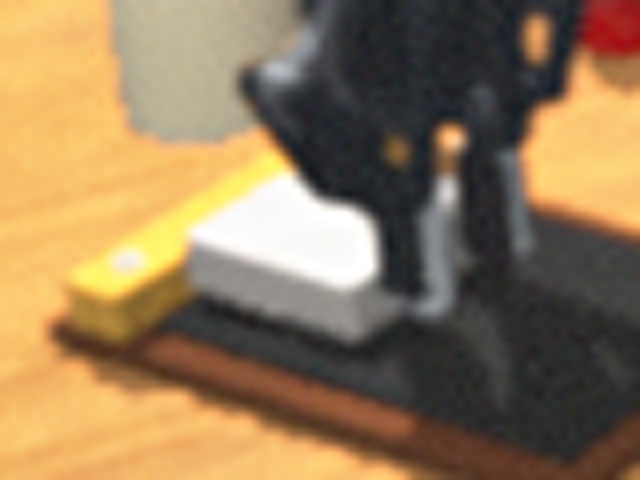

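The block now bears on the stop at (190,260) and the force has risen to about 11 N. I press a little more to seat it square, then back off and lift clear.

Converted, 1 mm / 600 = 0.0017.

```bash
python3 -m pendant '[0.0017, 0, 0, 0, 0, 0, 0.3, 0.0017, 0, 0, 0, 0, 0, 0.3, 0, 0, 0, 0, 0, 0, 0.3, 0, 0, 0, 0, 0, 0, 0.3]'; python3 -m pendant '[-0.005, 0, 0, 0, 0, 0, 0.3, -0.0083, 0, 0, 0, 0, 0, 0.3, -0.0133, 0, 0, 0, 0, 0, 0.3, -0.0133, 0, 0, 0, 0, 0, 0.3, 0, 0, -0.025, 0, 0, 0, 0.3, 0, 0, -0.05, 0, 0, 0, 0.3, 0, 0, -0.0583, 0, 0, 0, 0.3, 0, 0, -0.0583, 0, 0, 0, 0.3]'; python3 -m pendant '[-0.0417, 0.0333, -0.05, 0, 0, 0, 0.3, -0.0417, 0.0417, -0.0333, 0, 0, 0, 0.3, -0.0417, 0.05, 0, 0, 0, 0, 0.3, -0.0417, 0.05, 0, 0, 0, 0, 0.3, -0.0417, 0.05, 0, 0, 0, 0, 0.3, -0.0333, 0.05, 0, 0, 0, 0, 0.3, -0.0333, 0.05, 0, 0, 0, 0, 0.3, 0, 0, 0, 0, 0, 0, 0.3]'; python3 - <<'E'
from h import *
o=[]
for n,(x,y) in(("scene",(80,205)),("top",(97,150))):
    o.append(cv2.resize(viewer.capture(n)[y:y+75,x:x+50 if 0 else x+80,::-1],None,fx=5,fy=5,interpolation=2))
cv2.imwrite("pics/a6.png",np.hstack(o))
E
```

```text
clock: 8.32
position: [533.1, 363.5, 18.1]
tool_rot: [3.043, 0.771, -0.008]
ft_force: [-21.8, -14.6, 16.3]
grip_width: 0.301
grasp_force: 13.1
clock: 8.98
position: [514.0, 353.4, 135.7]
tool_rot: [-3.045, -0.771, 0.0]
ft_force: [1.1, -0.1, 0.5]
grip_width: 0.299
grasp_force: 0.0
clock: 9.65
position: [462.4, 98.4, 182.6]
tool_rot: [3.045, 0.76, -0.0]
ft_force: [1.7, -0.2, 0.1]
grip_width: 0.299
grasp_force: 0.0
```

View pics/a6.png

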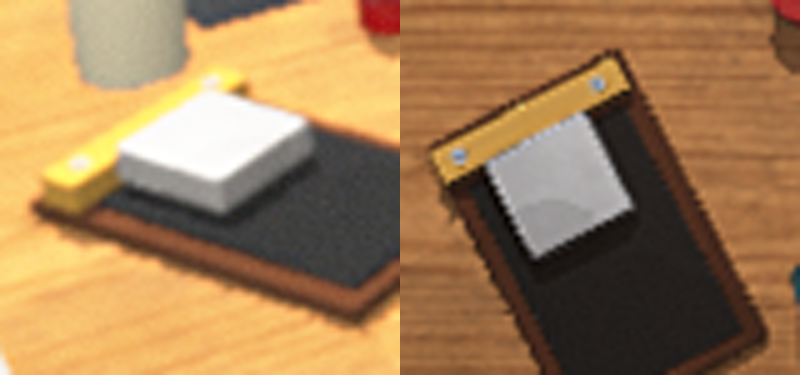

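Both views show the block flat, square and flush on the stop. Its rear edge (537,260)-(635,208) runs parallel to the screw line (459,156)-(598,84) within about 0.01 rad, and the arm is clear.

```bash
python3 -c "
from rig import r
print(r.finish_job())"
```

```text
the job is handed in; nothing more can be done
None
```

I tipped the block flat towards the stop and pushed it along the pad until it sat flush and square against the brass (within about 0.01 rad in the last pictures). I then moved the arm clear, touching nothing else that I know of, and handed the job in at about 10 s; no verdict came back.

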